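Try a new clock-plate bush for line with the centring spindle

ROBOT

A 6-joint arm with a two-finger parallel gripper is mounted at the origin on a cart in front of the work surface, level with it; the furniture and walls round the work are solid. World frame = base frame: x ahead of the robot, y to its left, z up, the work surface at z = 0. Lengths are in m, angles in rad, forces in N, time in s.
With the tool pointing down it reaches from about 0.3 to 0.825 m from the base axis. Payload 5.4 kg.
Tool frame: the origin (TCP) lies at the very end of the fingers, on their centre line; the grasp point (between the pads) lies 19 mm behind it; z points along the fingers, y is the line along which they close (so a half turn about z gives the same grasp; the last joint's range is limited). The gripper opens to 92 mm and grips with 3 to 60 N. Pads are 20 mm wide; open, the fingers measure 128 mm over their backs; the gripper's body (75 mm by 189 mm) begins 69 mm behind the grasp point.
Start: joints at [-1.362, 0.158, 1.597, -0, 1.386, -0.21], TCP at [0.234, -0.525, 0.183] pointing down, gripper open.
Joint ranges: [-2.91, 2.91], [-0.94, 2.29], [0.18, 2.7], [-1.29, 4.43], [0.17, 2.64], [-3, 3]. Speed limits (rad/s): [2.57, 2.57, 3.14, 3.14, 3.14, 3.14].

INTERFACE

Orientations are given as a rotation vector (axis times angle).
In Python, from workcell import bot gives the robot as it stands. Calls block until the motion is done:
- bot.goto(position, orientation): joint-space move of the TCP to a pose.
- bot.line_to(position, rot=None, max_speed=0.15): straight line of the TCP; rot=None keeps the orientation; max_speed is the mean speed in m/s.
- bot.set_joints(angles): joint-space move.
- bot.set_gripper(opening, newtons=None): opening from 0.0 (shut) to 1.0 (fully open); newtons is the grip in N (None keeps the last); returns when the fingers have stopped.
- bot.hold(seconds).
- bot.inverse_kinematics(position, orientation): joint angles nearest the present ones, or None.
- bot.read_camera(name): name is "scene" or "top" or "wrist"; returns a dict with "pixels" (420x560x3 uint8, blue, green, red), "fx", "fy", "cx", "cy" (pixels), "R" (3x3) and "t" (3): a world point X has camera coordinates R X + t. Camera axes: x right, y down, z forward; pixel columns grow to the right and rows downward; lengths in m; the calibration is good to about 2 mm. The wrist camera is an equidistant fisheye: a pixel r from the principal point sees the ray r / f radians off the axis. A picture is of the moment at which its call begins. There is no depth.
A pose or a line that the arm cannot do raises bot.MotionError and nothing moves.
- bot.job_done(): hands the job in; it is judged then, once.
Readings, each from a call of its own:
- bot.current_clock(): time.
- bot.current_joints(): joint angles.
- bot.current_joint_vel(): joint speeds.
- bot.current_effort(): joint torques, N m.
- bot.current_ee_pos(): TCP position.
- bot.current_tool_rot(): TCP orientation.
- bot.current_contact_force(): force on the tool from outside, world axes, zero at the start.
- bot.current_ft_torque(): the same for the moment, N m.
- bot.current_opening(): opening from 0.0 (shut) to 1.0 (fully open).
- bot.current_grip_force(): force on a finger pad.
Only numpy, scipy, OpenCV 4.12 (cv2) and the standard library are available. Lean on these libraries where they do the work, as an engineer would, in place of code of your own. Each camera call takes 0.05 s, during which the arm holds its last target. There are 200 camera calls.

TASK

A clock plate with a newly fitted bush is clamped in the bushing tool, whose guide arm has been swung aside. Swing the arm home against its stop so that its guide bush stands over the bush in the plate, then take the long slim spindle out of the rack and, without forcing it, pass it down through the guide bush and on through the plate's bush until its nose stands well clear below the plate. Finish still holding the spindle upright by its knob in both bushes, the knob not resting on the arm; leave the other two spindles and the things lying about undisturbed.

Things in the scene. Friction and masses are not known exactly. Their poses are not given: they have to be found in the camera images.
- bushing_tool: Bushing tool, fixed: green cast base 182 x 116 x 18 mm with a brass clock plate (112 x 108 mm, top at 54 mm) clamped on rails; clamp screws reach 76 mm, a stop pin beside the arm 116 mm. Origin: centre of the base's underside on the bench; x from front to back, z up. Column (axis of the swing arm) at x +70 mm, y 0; plate bush at x -30 mm, y 0. x is within 20 degrees of the world's x
- plate_bush (a point): Centre of the top of the brass bush in the clock plate, 62 mm above the bench. Upright bore 12 mm wide, 12 mm long (underside 50 mm above the bench), with a 45 degree countersink at the top, 22 mm wide and 5 mm deep. Below is free space down to 18 mm above the bench
- guide_bush (a point): Centre of the top of the guide bush in the arm's end, 128 mm above the bench, 100 mm from the column axis; moves with the arm. Upright bore 12 mm wide through a round boss 38 mm across and 32 mm high (96 to 128 mm above the bench), countersunk at the top at 45 degrees, 22 mm wide and 5 mm deep. The boss can be gripped from above or pushed. With the arm home it is exactly above the plate bush
- swing_arm (a joint): Angle of the guide arm about the column, rad: 0 home at its stop, growing as it swings aside, clockwise from above, to the tool's +y side; limit 1.35, starts 0.45 to 1.2. Light friction: about 1 N at the boss moves it and it stays where left. The arm is a bar 22 mm wide, 97 to 125 mm above the bench; its hub on the column is 40 mm across and 135 mm high
- spindle_rack: Wooden rack, fixed: base 76 x 176 mm, bored top board 62 x 164 mm, top 125 mm up. Origin: centre of its underside on the bench; z up, y along its length, within 17 degrees of the world's y. Three 16 mm holes at y -48, 0 and +48 mm, x 0; in each hangs a spindle by its knob; which is where varies. The lathe before it is up to 230 mm high, its tail lever (x 0.41, y -0.25) 285 mm
- long_spindle: The long slim spindle: steel rod 10 mm thick, 105 mm long, its lowest 8 mm tapered to 4 mm, below a round knurled brass knob 26 mm across and 40 mm tall with a domed top (the tallest knob of the three). Origin: centre of the knob's underside, where the rod begins; z along the axis, up through the knob. 0.14 to 0.24 kg
- long_spindle_tip (a point): Tip of the long slim spindle, 105 mm below its origin on its axis
- short_spindle: The short spindle, not wanted: rod 10 mm in diameter but only 60 mm long, knob 26 mm in diameter and 22 mm tall. Origin: centre of the knob's underside
- stout_spindle: The stout spindle, not wanted: rod 14 mm in diameter (too thick for the bushes) and 105 mm long, knob 26 mm in diameter and 22 mm tall. Origin: centre of the knob's underside
- oil_can: Bystander: red oil can, 62x93 mm, 155 tall, origin under its centre
- loupe: Bystander: black eye loupe, 45 mm wide, 35 tall
- tin_large: Bystander: lidded round tin, 49 mm wide, 18 tall
- tin_small: Bystander: lidded round brass-coloured tin, 39 mm wide, 22 tall
- hammer: Bystander: brass hammer with wooden handle, lying, 166x51x22 mm
- tweezers: Bystander: steel tweezers, lying, 117x11x8 mm
- pin_vice: Bystander: brass pin vice, lying, 109x12x10 mm
There are look-alikes about, which are no part of the job. Leave any blue look-alike of the long_spindle alone.

How it is judged:
On the way, in this order (a step that is already met when the one before it is completed fails the run):
1. the guide arm is swung home (within 0.035 rad of its stop) (value of joint swing_arm below 0.035 rad), for 0.2 s.
2. the long slim spindle is held by the fingers, clear above the rack (tip more than 5 mm above its top board) (contact force between the fingers and long_spindle above 1 N and z of long_spindle_tip in the frame of spindle_rack above 0.13 m), for 0.2 s.
3. its nose is down in the guide bush (20 mm or more below the bush's top, within 4 mm of its axis) and still held (contact force between the fingers and long_spindle above 1 N and z of long_spindle_tip in the frame of guide_bush below -0.02 m and horizontal distance between long_spindle_tip and guide_bush below 0.004 m), for 0.1 s.
At the end, for the whole second after the job is handed in: Arm home (0.035 rad); the long spindle upright (0.07 rad) in both bushes, within 4 mm of each axis, tip 6 mm or more below the plate bush's underside, knob 1.5 mm or more above the guide bush, held by the fingers (over 1 N) and still; the other two spindles hang in the rack (z of long_spindle_tip in the frame of plate_bush below -0.018 m and horizontal distance between long_spindle_tip and plate_bush below 0.004 m and horizontal distance between long_spindle and guide_bush below 0.004 m and z of long_spindle in the frame of guide_bush above 0.0015 m and value of joint swing_arm below 0.035 rad and angle between long_spindle's own z axis and vertical below 0.07 rad and contact force between the fingers and long_spindle above 1 N and linear speed of long_spindle below 0.02 m/s and z of each of short_spindle, stout_spindle in the frame of spindle_rack above 0.115 m); the arm keeps its last pose, push and grip.
It fails at once if the long slim spindle is forced against the bushing tool (more than 35 N) (contact force between long_spindle and bushing_tool above 35 N).
It fails at once if another spindle is shifted by more than 20 mm (distance of any of short_spindle, stout_spindle from where it was at the start of the episode above 0.02 m).
It fails at once if a bystander is shifted by more than 25 mm (distance of any of oil_can, loupe, tin_large, tin_small, hammer, tweezers, pin_vice from where it was at the start of the episode above 0.025 m).
It also fails if it takes over 64 s, if anything falls off the work surface, if the arm or the gripper's body presses on something with over 40 N, if the wrist force passes 120 N, or if a joint passes its speed limit or range.

## Working session

There is one attempt and no reset: what is moved stays moved. The work goes in short steps, each a Python script; the robot and the scene stay as the last script left them, time stands still between calls to the robot, and variables do not carry over. Pictures are saved under pics/ and viewed, at most 13 in all, crops included, and the job is handed in when it is done.

```bash
mkdir -p pics; ls; python3 - <<'E'
from workcell import bot
import cv2,numpy as np
for n in("scene","top"):
    c=bot.read_camera(n);cv2.imwrite(f"pics/{n}0.png",c["pixels"]);np.savez(f"{n}0.npz",**c)
    print(n,c["fx"],c["cx"],c["cy"],np.round(c["R"],3).tolist(),np.round(c["t"],3), -c["R"].T@c["t"])
print(bot.current_tool_rot(),bot.current_clock())
E
```

```text
pics
scene 474.8016774720938 282.60265762899536 207.56492423716077 [[0.779, -0.627, -0.012], [-0.308, -0.365, -0.879], [0.547, 0.688, -0.477]] [-0.509  0.154  1.184] [-0.20370721 -1.07755503  0.69383672]
top 407.70237176088534 280.1756755546727 202.99708746619316 [[-0.002, -1.0, 0.03], [-0.994, -0.001, -0.106], [0.106, -0.03, -0.994]] [-0.27   0.492  1.007] [ 0.38235727 -0.23885355  1.06069949]
[-3.07132568e+00 -6.52651561e-01 -9.57080724e-06] 0.1
```

View pics/scene0.png

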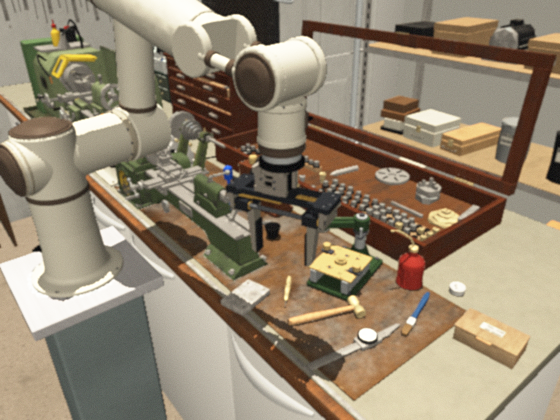

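View pics/top0.png

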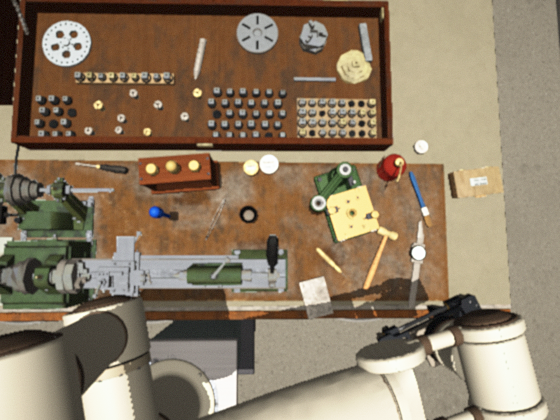

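The scene view shows the tool at about (343,265), with the gripper hiding the rack. The top view shows the plate at (352,213), hub about (345,170), guide boss about (318,203), and the rack knobs at (152,168), (172,167) and (193,166). I'll enlarge the last two.

```bash
python3 - <<'E'
import cv2,numpy as np
p=np.load("top0.npz")["pixels"]
a=cv2.resize(p[145:205,130:230],None,fx=7,fy=7,interpolation=cv2.INTER_CUBIC)[:,:800]
b=cv2.resize(p[155:250,300:400],None,fx=4,fy=4,interpolation=cv2.INTER_CUBIC)
a=cv2.resize(p[145:205,132:226],None,fx=4,fy=4,interpolation=cv2.INTER_CUBIC)
o=np.zeros((380,780,3),np.uint8);o[:240,:376]=a;o[:,380:]=b
cv2.imwrite("pics/crop1.png",o)
E
```

```text
(no output)
```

View pics/crop1.png

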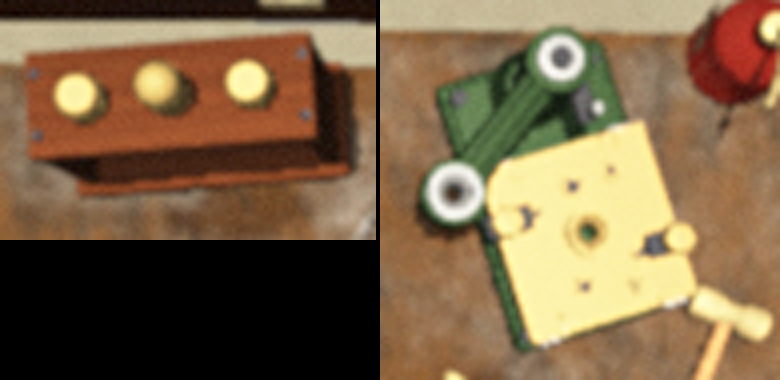

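The middle knob, at (171.5,166), is shaded, domed and larger, so it's the long spindle. Next I'll compute rough positions and take wrist views above the rack and the tool.

```bash
cat > h.py <<'E'
import numpy as np,cv2
from scipy.spatial.transform import Rotation as Ro
def ray(c,u,v,fish=False):
    x=np.array([(u-c["cx"])/c["fx"],(v-c["cy"])/c["fy"]])
    if fish:
        r=np.hypot(*x);d=np.r_[x/max(r,1e-9)*np.sin(r),np.cos(r)]
    else: d=np.r_[x,1.];d/=np.linalg.norm(d)
    return -c["R"].T@c["t"],c["R"].T@d
def plane(c,u,v,z,fish=False):
    o,d=ray(c,u,v,fish);return o+d*(z-o[2])/d[2]
def meet(rs):
    A=sum(np.eye(3)-np.outer(d,d) for o,d in rs);b=sum((np.eye(3)-np.outer(d,d))@o for o,d in rs)
    p=np.linalg.solve(A,b);return p,max(np.linalg.norm(np.cross(p-o,d)) for o,d in rs)
def proj(c,X,fish=True):
    p=c["R"]@X+c["t"]
    if fish:
        r=np.hypot(p[0],p[1]);t=np.arctan2(r,p[2]);q=p[:2]/r*t
    else:q=p[:2]/p[2]
    return np.array([q[0]*c["fx"]+c["cx"],q[1]*c["fy"]+c["cy"]])
def down(yaw): # tool z down, tool y (closing line) at world heading yaw
    y=np.array([np.cos(yaw),np.sin(yaw),0]);z=np.array([0,0,-1.]);return Ro.from_matrix(np.c_[np.cross(y,z),y,z]).as_rotvec()
E
python3 - <<'E'
from h import *
from workcell import bot
c=dict(np.load("top0.npz"))
for n,u,v,z in[("hub",345.5,169.5,.135),("boss",318.75,202.75,.128),("pb",351.75,213.25,.062),("k+",151,169,.147),("kmid",171.5,166,.165),("k-",194,165.5,.147)]:
    print(n,plane(c,u,v,z).round(4))
R=bot.current_tool_rot();M=Ro.from_rotvec(R).as_matrix();print(M.round(3))
w=bot.read_camera("wrist");cw=-w["R"].T@w["t"];print("cam in tool",M.T@(cw-bot.current_ee_pos()),(w["R"]@M).round(3).tolist(),w["fx"])
for p,yaws in[((.56,.0,.40),None),((.52,-.4,.40),None)]:
  for yaw in np.arange(-180,180,30): 
    q=bot.inverse_kinematics(p,down(np.radians(yaw)));print(p,yaw,None if q is None else np.round(q,2))
E
```

```text
hub [ 0.5591 -0.4187  0.135 ]
boss [ 0.4824 -0.3565  0.128 ]
pb [ 0.4635 -0.4463  0.062 ]
k+ [0.5563 0.0242 0.147 ]
kmid [ 0.5598 -0.0257  0.165 ]
k- [ 0.5647 -0.0719  0.147 ]
[[ 0.914  0.407 -0.   ]
 [ 0.407 -0.914  0.002]
 [ 0.    -0.002 -1.   ]]
cam in tool [ 0.07801058 -0.0009171  -0.20346977] [[0.001, 1.0, 0.0], [-0.96, 0.001, -0.281], [-0.281, 0.0, 0.96]] 325.19226210127806
(0.56, 0.0, 0.4) -180 [-0.22  0.08  1.26  0.    1.8   2.93]
(0.56, 0.0, 0.4) -150 [-0.22  0.08  1.26  0.    1.8   2.4 ]
(0.56, 0.0, 0.4) -120 [-0.22  0.08  1.26 -0.    1.8   1.88]
(0.56, 0.0, 0.4) -90 [-0.22  0.08  1.26 -0.    1.8   1.36]
(0.56, 0.0, 0.4) -60 [-0.22  0.08  1.26 -0.    1.8   0.83]
(0.56, 0.0, 0.4) -30 [-0.22  0.08  1.26  0.    1.8   0.31]
(0.56, 0.0, 0.4) 0 [-0.22  0.08  1.26 -0.    1.8  -0.22]
(0.56, 0.0, 0.4) 30 [-0.22  0.08  1.26  0.    1.8  -0.74]
(0.56, 0.0, 0.4) 60 [-0.22  0.08  1.26 -0.    1.8  -1.26]
(0.56, 0.0, 0.4) 90 [-0.22  0.08  1.26  0.    1.8  -1.79]
(0.56, 0.0, 0.4) 120 [-0.22  0.08  1.26 -0.    1.8  -2.31]
(0.56, 0.0, 0.4) 150 [-0.22  0.08  1.26  0.    1.8  -2.83]
(0.52, -0.4, 0.4) -180 [-0.84  0.35  0.95  0.    1.84  2.3 ]
(0.52, -0.4, 0.4) -150 [-0.84  0.35  0.95  0.    1.84  1.78]
(0.52, -0.4, 0.4) -120 [-0.84  0.35  0.95 -0.    1.84  1.25]
(0.52, -0.4, 0.4) -90 [-0.84  0.35  0.95 -0.    1.84  0.73]
(0.52, -0.4, 0.4) -60 [-0.84  0.35  0.95 -0.    1.84  0.21]
(0.52, -0.4, 0.4) -30 [-0.84  0.35  0.95  0.    1.84 -0.32]
(0.52, -0.4, 0.4) 0 [-0.84  0.35  0.95 -0.    1.84 -0.84]
(0.52, -0.4, 0.4) 30 [-0.84  0.35  0.95 -0.    1.84 -1.36]
(0.52, -0.4, 0.4) 60 [-0.84  0.35  0.95  0.    1.84 -1.89]
(0.52, -0.4, 0.4) 90 [-0.84  0.35  0.95  0.    1.84 -2.41]
(0.52, -0.4, 0.4) 120 [-0.84  0.35  0.95 -0.    1.84 -2.93]
(0.52, -0.4, 0.4) 150 [-0.84  0.35  0.95  0.    1.84  2.83]
```

Checks: hub to boss is 98.8 mm and hub to plate bush 99.5 mm (both should be 100), and the swing is about 0.96 rad, which is plausible. Now the wrist views, two for each place.

```bash
python3 - <<'E'
from h import *
from workcell import bot
p=bot.current_ee_pos();bot.line_to([p[0],p[1],.40],max_speed=.3)
for n,q in[("tA",(.50,-.52,.34)),("tB",(.50,-.38,.34)),("rA",(.56,-.14,.36)),("rB",(.56,0.0,.36))]:
    bot.goto(q,down(0));bot.hold(.2);c=bot.read_camera("wrist");np.savez(n+".npz",**c)
    print(n,bot.current_clock(),(-c["R"].T@c["t"]).round(3))
ims=[np.load(n+".npz")["pixels"] for n in("tA","tB","rA","rB")]
o=np.vstack([np.hstack(ims[:2]),np.hstack(ims[2:])])
cv2.imwrite("pics/w1.png",cv2.resize(o,(800,600),interpolation=cv2.INTER_AREA))
E
```

```text
tA 2.3333 [ 0.498 -0.441  0.545]
tB 3.2 [ 0.499 -0.302  0.543]
rA 4.425 [ 0.559 -0.062  0.563]
rB 5.2917 [0.559 0.078 0.563]
```

View pics/w1.png

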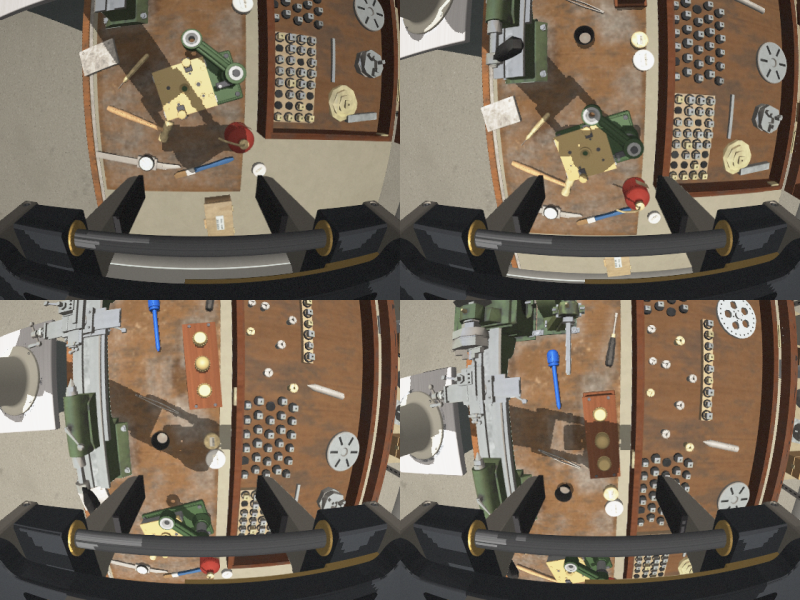

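The wrist views show the boss at (192,39) in the tA panel, the hub at (236,72), and the rack knobs at (200,339), (202,363) and (204,390) in the rA panel. I'll crop around the projected estimates.

```bash
python3 - <<'E'
from h import *
L=[]
for n,X in[("tA",(.51,-.40,.12)),("tB",(.51,-.40,.12)),("rA",(.56,-.025,.15)),("rB",(.56,-.025,.15))]:
    c=dict(np.load(n+".npz"));u,v=proj(c,np.array(X)).round().astype(int)
    u=max(u,66);v=max(v,50);print(n,u-66,v-50)
    L.append(cv2.resize(c["pixels"][v-50:v+50,u-66:u+66],(396,300),interpolation=cv2.INTER_CUBIC))
cv2.imwrite("pics/c2.png",np.vstack([np.hstack(L[:2]),np.hstack(L[2:])]))
E
```

```text
tA 224 39
tB 223 144
rA 216 41
rB 215 150
```

View pics/c2.png

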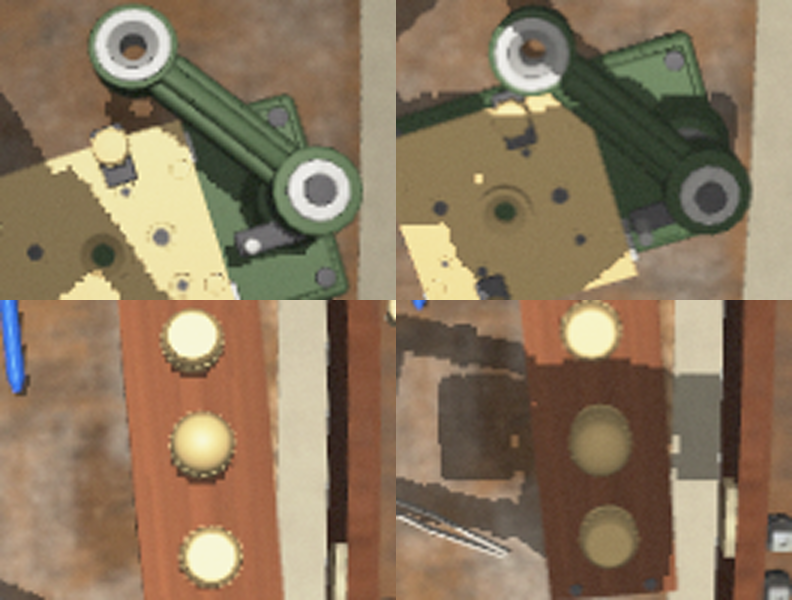

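```bash
python3 - <<'E'
from h import *
C={n:dict(np.load(n+".npz")) for n in("tA","tB","rA","rB","top0")}
O={"tA":(224,39),"tB":(223,144),"rA":(216,41),"rB":(215,150)}
def r(n,x,y): u,v=O[n];return ray(C[n],u+(x+.5)/3-.5,v+(y+.5)/3-.5,True)
T=lambda u,v:ray(C["top0"],u,v)
for nm,a,b,t in[("boss",("tA",132,45),("tB",134,55),(318.75,202.75)),("hub",("tA",319,188),("tB",314,196),(345.5,169.5)),
 ("plate_bush",("tA",102,251),("tB",109,206),(351.75,213.25)),
 ("kmid",("rA",202,143),("rB",204,138),(171.5,166)),("k+",("rA",191,34),("rB",194,31),(151,169)),("k-",("rA",211,256),("rB",213,236),(194,165.5))]:
    p,e=meet([r(*a),r(*b)]);p3,e3=meet([r(*a),r(*b),T(*t)]);print(nm,p.round(4),round(e,4),p3.round(4),round(e3,4))
E
```

```text
boss [ 0.4818 -0.3552  0.1294] 0.0002 [ 0.4819 -0.3556  0.1312] 0.0006
hub [ 0.56   -0.4166  0.1331] 0.0001 [ 0.5595 -0.4171  0.1351] 0.0015
plate_bush [ 0.4641 -0.4445  0.0526] 0.0004 [ 0.4642 -0.4453  0.0555] 0.0023
kmid [ 0.5617 -0.0207  0.1453] 0.0 [ 0.5623 -0.0209  0.1466] 0.0012
k+ [0.5573 0.0269 0.1468] 0.0001 [0.5572 0.0266 0.1425] 0.0012
k- [ 0.5658 -0.0694  0.1363] 0.0001 [ 0.5661 -0.0696  0.1362] 0.0008
```

Kmid lies at the midpoint of its neighbours, which are 96.7 mm apart (96 expected). Boss and hub are 99.1 mm apart and hub and plate bush 100 mm, so the measurements agree. Now I'll grip the boss lightly and swing it home.

```bash
python3 - <<'E'
from h import *
from workcell import bot
hub=np.array([.5597,-.417]);f0=np.arctan2(-.3555+.417,.482-.5597);fh=np.arctan2(-.446+.417,.464-.5597)+2*np.pi
P=lambda f,z:np.r_[hub+.0995*np.array([np.cos(f),np.sin(f)]),z]
yaw=lambda f:f+np.pi/2-2*np.pi
print(f0,fh,yaw(f0),yaw(fh))
bot.goto(P(f0,.30),down(yaw(f0)));bot.set_gripper(.75,10)
c=bot.read_camera("scene");cv2.imwrite("pics/scene1.png",c["pixels"]);np.savez("scene1.npz",**c)
bot.line_to(P(f0,.16),max_speed=.2);bot.line_to(P(f0,.100),max_speed=.08);print("F",bot.current_contact_force().round(1))
bot.set_gripper(0,10);print("grip",bot.current_opening()*92,bot.current_grip_force(),bot.current_contact_force().round(1))
for f in np.linspace(f0,fh-.04,6)[1:]:
    bot.line_to(P(f,.100),down(yaw(f)),max_speed=.1);print(bot.current_contact_force().round(1),bot.current_ee_pos().round(4))
for d in np.arange(-.03,.081,.01):
    bot.line_to(P(fh+d,.100),down(yaw(fh)),max_speed=.02);F=bot.current_contact_force()
    t=np.array([-np.sin(fh),np.cos(fh)]);print(round(d,3),F.round(1),(F[:2]@t).round(1),bot.current_ee_pos().round(4))
    if F[:2]@t<-6:break
print(bot.current_clock())
E
```

```text
2.4720526100985714 3.435827218700981 -2.2403363702861183 -1.276561761683709
F [0.3 0.2 0.3]
grip 0.4691930483366646 0.0 [ 0.4 -0.5  0.6]
[0.9 0.4 0.9] [ 0.4716 -0.3707  0.1   ]
[ 1.3  0.3 -0.3] [ 0.4649 -0.3872  0.1   ]
[0.3 0.8 1.4] [ 0.4612 -0.4049  0.0999]
[ 0.   0.4 -0.1] [ 0.4607 -0.4231  0.0999]
[-0.3 -0.1 -0.3] [ 0.4635 -0.4411  0.0999]
-0.03 [-0.5  1.1  0.6] -1.2 [ 0.4637 -0.4422  0.0999]
-0.02 [-0.5  0.2 -0.3] -0.4 [ 0.4639 -0.4438  0.1   ]
-0.01 [-1.   0.2 -0.2] -0.5 [ 0.4642 -0.445   0.1   ]
0.0 [-1.   1.4  0. ] -1.6 [ 0.4645 -0.4459  0.1   ]
0.01 [ 0.6  0.3 -0.3] -0.1 [ 0.4648 -0.4469  0.1   ]
0.02 [-0.1  0.2 -0.3] -0.2 [ 0.4651 -0.4478  0.1   ]
0.03 [-0.4 -0.5  0.5] 0.3 [ 0.4654 -0.4487  0.1   ]
0.04 [-0.4  0.1 -0.4] -0.2 [ 0.4657 -0.4497  0.1   ]
0.05 [ 0.6 -0.2 -0.3] 0.4 [ 0.466  -0.4506  0.1   ]
0.06 [ 0.4 -1.  -0.4] 1.1 [ 0.4664 -0.4516  0.1   ]
0.07 [0.3 0.2 0.6] -0.1 [ 0.4668 -0.4525  0.1   ]
0.08 [0.2 0.1 0.5] -0.0 [ 0.4671 -0.4534  0.1   ]
14.775
```

View pics/scene1.png

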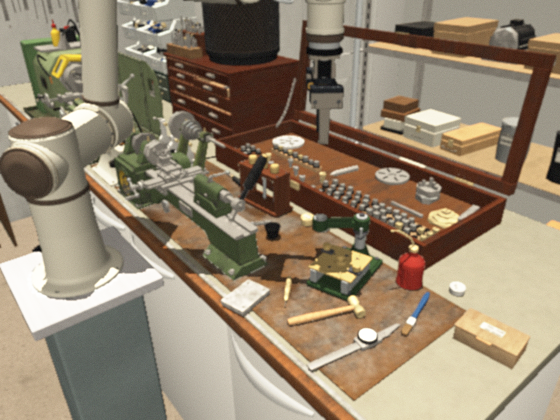

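The gripper shut on nothing. I'll look at the scene before moving.

```bash
python3 - <<'E'
from h import *
from workcell import bot
L=[]
for n in("scene","top"):
    c=bot.read_camera(n);np.savez(n+"2.npz",**c)
    u,v=proj(c,np.array([.48,-.40,.13]),False).round().astype(int);print(n,u,v,proj(c,bot.current_ee_pos(),False))
    L.append(cv2.resize(c["pixels"][max(v-65,0):v+65,u-65:u+65],(390,390),interpolation=cv2.INTER_CUBIC))
cv2.imwrite("pics/c3.png",np.hstack(L));print(bot.current_tool_rot(),down(-1.2766),bot.current_joints().round(3))
E
```

```text
scene 331 224 [343.25950488 246.26993013]
top 338 204 [357.9329029  210.44568159]
[-3.10760139e+00 -4.60525026e-01  6.03311226e-05] [3.10766521 0.46045775 0.        ] [-0.956  0.419  1.446 -0.     1.277  0.321]
```

View pics/c3.png

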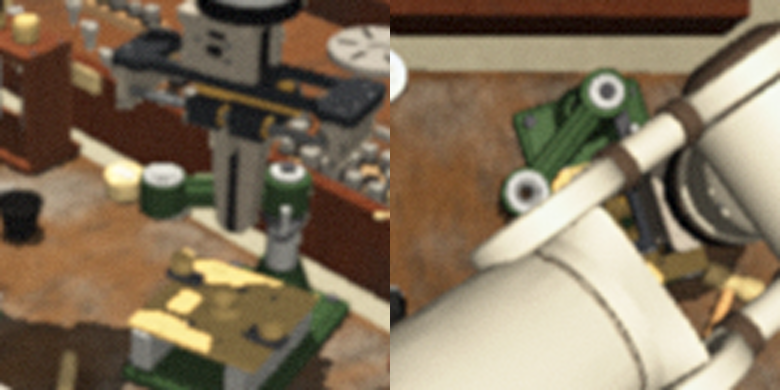

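```bash
python3 - <<'E'
from h import *
from workcell import bot
c=dict(np.load("scene2.npz"));u0,v0=331-65,224-65
for n,X in[("hub",(.5597,-.417,.135)),("boss",(.482,-.3555,.128)),("tcp",bot.current_ee_pos()),("tcp+.02",bot.current_ee_pos()+[0,0,.02]),("pb",(.464,-.446,.062))]:
    print(n,((proj(c,np.array(X),False)-[u0,v0])*3).round(0))
w=bot.read_camera("wrist");np.savez("w2.npz",**w);print(proj(w,bot.current_ee_pos()),(-w["R"].T@w["t"]).round(3),bot.current_opening())
cv2.imwrite("pics/w2.png",w["pixels"])
E
```

```text
hub [283. 165.]
boss [159. 175.]
tcp [232. 262.]
tcp+.02 [233. 239.]
pb [220. 300.]
[280.96307969 238.86529252] [ 0.541 -0.43   0.304] 0.004283294664832072
```

View pics/w2.png

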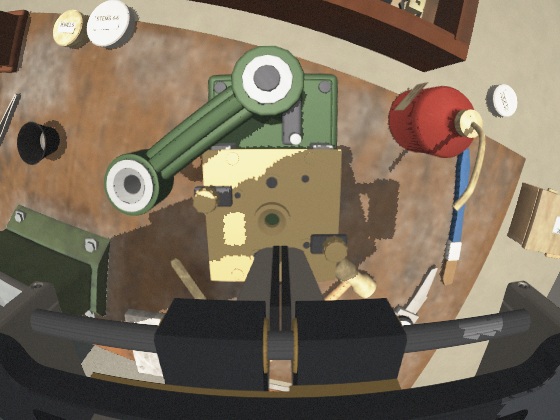

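The arm has not moved, with the boss still at (132,183). In both views the fingertips end about 30 mm above the reported TCP, at wrist (281,247) rather than the nearer edge I'd expect. That explains the missed grip, so I'll measure the real tip by touching the flat hub top (135 mm) gently.

```bash
python3 - <<'E'
from h import *
from workcell import bot
p=bot.current_ee_pos();bot.line_to([p[0],p[1],.17],max_speed=.25)
bot.line_to([.5597,-.417,.17],max_speed=.25);bot.line_to([.5597,-.417,.125],max_speed=.15)
bot.hold(.1);b=bot.current_contact_force()[2]
for z in np.arange(.122,.085,-.002):
    bot.line_to([.5597,-.417,z],max_speed=.03);f=bot.current_contact_force()[2]-b
    if f>3: break
print(z,f,bot.current_ee_pos());bot.line_to([.5597,-.417,.17],max_speed=.25);print(bot.current_clock())
E
```

```text
0.09599999999999997 8.422231193082602 [ 0.55997469 -0.41726065  0.09828644]
20.4083
```

The true fingertip is about 36 mm above the reported TCP. I'll apply that offset and retry the boss.

```bash
echo 'D=.036 # true fingertip is this far above reported TCP' >> h.py; python3 - <<'E'
from h import *
from workcell import bot
hub=np.array([.5597,-.417]);f0=np.arctan2(-.3555+.417,.482-.5597);fh=np.arctan2(-.446+.417,.464-.5597)+2*np.pi
P=lambda f,z:np.r_[hub+.0995*np.array([np.cos(f),np.sin(f)]),z-D]
yaw=lambda f:f+np.pi/2-2*np.pi
bot.set_gripper(.75,10)
bot.goto(P(f0,.19),down(yaw(f0)));b=bot.current_contact_force()
bot.line_to(P(f0,.15),max_speed=.15)
bot.line_to(P(f0,.125),max_speed=.05);F=bot.current_contact_force()-b;print(F.round(1))
if abs(F[2])>4: raise SystemExit
bot.line_to(P(f0,.104),max_speed=.08);print("F",(bot.current_contact_force()-b).round(1))
bot.set_gripper(0,10);print("grip",bot.current_opening()*92,bot.current_grip_force(),(bot.current_contact_force()-b).round(1))
if bot.current_opening()*92<20: raise SystemExit
for f in np.linspace(f0,fh-.04,5)[1:]:
    bot.line_to(P(f,.104),down(yaw(f)),max_speed=.1);print((bot.current_contact_force()-b).round(1),bot.current_ee_pos().round(4))
t=np.array([-np.sin(fh),np.cos(fh)])
for d in np.arange(-.025,.081,.015):
    bot.line_to(P(fh+d,.104),down(yaw(fh)),max_speed=.04);F=bot.current_contact_force()-b
    print(round(d,3),F.round(1),(F[:2]@t).round(1),bot.current_ee_pos().round(4))
    if F[:2]@t<-6:break
print(bot.current_clock(),bot.current_opening()*92)
E
```

```text
[ 0.9 -0.7 -0.1]
F [ 0.8  0.5 -0.2]
grip 38.36426738318065 10.000137157039717 [-0.1  0.6  0.9]
[-0.   0.3  1.1] [ 0.4699 -0.3749  0.0683]
[ 1.  -1.1  0.3] [ 0.4628 -0.3964  0.0683]
[ 1.4 -1.6  1.4] [ 0.4607 -0.4191  0.0683]
[ 1.7 -0.7  1.9] [ 0.4638 -0.4415  0.0683]
-0.025 [ 1.3 -2.2  1.3] 2.4 [ 0.4638 -0.4434  0.0683]
-0.01 [-0.6  0.7  5.3] -0.9 [ 0.4641 -0.4445  0.0683]
0.005 [-0.7 -0.4  6. ] 0.2 [ 0.4642 -0.4459  0.0682]
0.02 [-2.4  1.2  5.5] -1.8 [ 0.4645 -0.4471  0.0681]
0.035 [-3.1  6.2  9.5] -6.9 [ 0.4644 -0.4471  0.0681]
27.2167 37.967795199166694
```

Boss gripped at 38 mm and the stop felt at about (0.4645, -0.447). I'll release, measure the guide bush from two wrist places, and go above the rack.

```bash
python3 - <<'E'
from h import *
from workcell import bot
bot.set_gripper(.75);print(bot.current_ee_pos().round(4))
p=bot.current_ee_pos();bot.line_to([p[0],p[1],.2-D],max_speed=.2)
for n,q in[("gA",(.47,-.55,.31)),("gB",(.47,-.43,.31))]:
    bot.goto(q,down(0));bot.hold(.15);c=bot.read_camera("wrist");np.savez(n+".npz",**c)
bot.goto((.5617,-.021,.30),down(.087));print(bot.current_clock())
L=[]
for n in("gA","gB"):
    c=dict(np.load(n+".npz"));u,v=proj(c,np.array([.4645,-.447,.128])).round().astype(int);print(n,u-40,v-30)
    L.append(cv2.resize(c["pixels"][v-30:v+30,u-40:u+40],(400,300),interpolation=cv2.INTER_CUBIC))
cv2.imwrite("pics/c4.png",np.hstack(L))
E
```

```text
[ 0.4655 -0.4492  0.0679]
32.1917
gA 237 71
gB 237 169
```

View pics/c4.png

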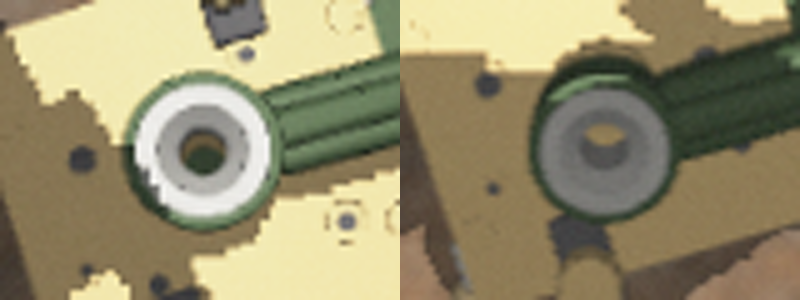

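```bash
python3 - <<'E'
from h import *
r=[]
for n,o,x,y in[("gA",(237,71),203.5,150),("gB",(237,169),206,149)]:
    c=dict(np.load(n+".npz"));u,v=o[0]+(x+.5)/5-.5,o[1]+(y+.5)/5-.5;r.append(ray(c,u,v,True));print(plane(c,u,v,.128,True).round(4))
print(meet(r))
E
```

```text
[ 0.4648 -0.4464  0.128 ]
[ 0.4652 -0.4459  0.128 ]
(array([ 0.46501726, -0.4463044 ,  0.12650512]), np.float64(0.00019371923691489888))
```

The guide bush is at (0.465, -0.446), height 126.5 mm (expected 128) and 99 mm from the hub. Next I'll grasp the long spindle.

```bash
python3 - <<'E'
from h import *
from workcell import bot
K=[.5617,-.021];R=down(.087)
bot.set_gripper(.75,40);b=bot.current_contact_force()
bot.line_to([*K,.175-D],max_speed=.2);bot.line_to([*K,.150-D],max_speed=.06)
F=bot.current_contact_force()-b;print(F.round(1))
if abs(F[2])>4: raise SystemExit
bot.line_to([*K,.132-D],max_speed=.06);F=bot.current_contact_force()-b;print(F.round(1))
if abs(F[2])>4: raise SystemExit
bot.set_gripper(0,40);o=bot.current_opening()*92;print("grip",o,bot.current_grip_force(),(bot.current_contact_force()-b).round(1))
if not 23<o<29: raise SystemExit
bot.line_to([*K,.30],max_speed=.15);print("lifted",(bot.current_contact_force()-b).round(2),bot.current_opening()*92)
bot.line_to([.465,-.446,.30],max_speed=.25);bot.line_to([.465,-.446,.226],max_speed=.15);bot.hold(.3)
print((bot.current_contact_force()-b).round(2),bot.current_ee_pos().round(4),bot.current_tool_rot(),bot.current_clock())
L=[]
X=np.array([.465,-.446,.20])
for n in("scene","wrist"):
    c=bot.read_camera(n);np.savez(n+"5.npz",**c);u,v=proj(c,X,n=="wrist").round().astype(int);h=52
    print(n,u-h,v-h);L.append(cv2.resize(c["pixels"][v-h:v+h,u-h:u+h],(400,400),interpolation=cv2.INTER_CUBIC))
cv2.imwrite("pics/c5.png",np.hstack(L));
E
```

```text
[ 0.7 -0.3 -0.4]
[1.1 1.6 0.1]
grip 25.36755697223162 40.00004589557648 [ 1.9  1.1 -0.8]
lifted [ 0.74  1.5  -2.63] 24.86784951630285
[ 0.09 -0.71 -2.06] [ 0.4653 -0.4464  0.2271] [ 2.12162934e+00  2.31468829e+00 -5.44067315e-04] 39.45
scene 290 155
wrist 230 176
```

View pics/c5.png

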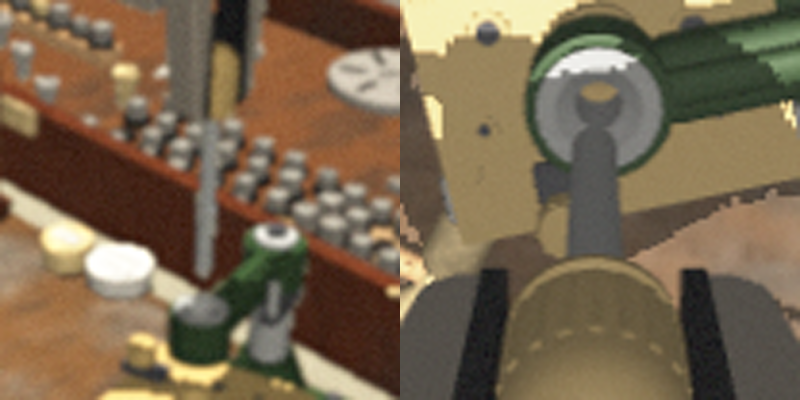

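The long slim spindle is held by its knob. In the scene crop the rod runs from (210,122) to its tip at (203,275); in the wrist crop the tip is at (195,128). I'll compare these with a vertical line over the guide.

```bash
python3 - <<'E'
from h import *
G=np.array([.465,-.446])
for n,o in[("scene",(290,155)),("wrist",(230,176))]:
    c=dict(np.load(n+"5.npz"));f=n=="wrist"
    q=lambda x,y,z:((proj(c,np.array([x,y,z]),f)-o)*400/104).round(1)
    for z in(.128,.15,.26):print(n,z,q(*G,z),"dx5",q(G[0]+.005,G[1],z),"dy5",q(G[0],G[1]+.005,z))
S=dict(np.load("scene5.npz"));W=dict(np.load("wrist5.npz"))
k=104/400
print(meet([ray(S,290+203*k,155+274*k),ray(W,230+195*k,176+132*k,True)]))
E
```

```text
scene 0.128 [195.6 306.8] dx5 [201.7 303.9] dy5 [189.6 303.4]
scene 0.15 [197.4 274.5] dx5 [203.5 271.7] dy5 [191.3 271.2]
scene 0.26 [206.7 103. ] dx5 [213.1 100.5] dy5 [200.3 100.1]
wrist 0.128 [197.7 105.9] dx5 [217.6 107.6] dy5 [199.5  86.6]
wrist 0.15 [198.  129.9] dx5 [219.4 131.7] dy5 [199.9 109.2]
wrist 0.26 [200.2 330.1] dx5 [233.5 332.7] dy5 [203.3 299.7]
(array([ 0.46560873, -0.44757472,  0.15051902]), np.float64(0.0016797876034309513))
```

Relative to the seen boss, the rod is vertical and within about 1 mm. I'll insert it with force watching and a small lateral correction.

```bash
python3 - <<'E'
from h import *
from workcell import bot
xy=np.array([.4657,-.4456]);bot.line_to([*xy,.226],max_speed=.05);bot.hold(.1)
b=np.mean([bot.current_contact_force() for _ in range(3)],0);z=.226
while z>.112 and bot.current_clock()<56:
    zn=max(z-.005,.112);bot.line_to([*xy,zn],max_speed=.05);F=bot.current_contact_force()-b
    a=bot.current_ee_pos();print(round(zn,3),F.round(1),a.round(4),round(bot.current_clock(),1))
    if np.linalg.norm(F)>14:
        bot.line_to([*xy,zn+.006],max_speed=.05);print("stopped");break
    z=zn
    L=np.hypot(*F[:2])
    if L>1.5: xy=xy+F[:2]/L*min(.0003*(L-1),.0012)
print(xy,bot.current_opening()*92,bot.current_clock())
E
```

```text
0.221 [-0.4 -1.8  1.2] [ 0.4654 -0.4453  0.2202] 40.1
0.216 [-0.  -0.9  1.7] [ 0.4654 -0.4456  0.2153] 40.4
0.211 [-1.1 -1.1  0.9] [ 0.4655 -0.4456  0.2104] 40.6
0.206 [-1.3 -1.1  1.3] [ 0.4654 -0.4457  0.2054] 40.9
0.201 [-0.8 -1.1  0.1] [ 0.4652 -0.4458  0.2004] 41.1
0.196 [-1.2 -1.1  1.1] [ 0.4652 -0.4458  0.1955] 41.4
0.191 [ 0.2 -1.   1.1] [ 0.4652 -0.446   0.1905] 41.6
0.186 [-0.3 -1.2  0.2] [ 0.4652 -0.446   0.1855] 41.9
0.181 [ 0.4 -1.1  1.1] [ 0.4652 -0.446   0.1804] 42.1
0.176 [ 0.5 -1.   0.1] [ 0.4652 -0.446   0.1754] 42.4
0.171 [-0.5 -2.2 -0.2] [ 0.4652 -0.446   0.1705] 42.6
0.166 [ 1.  -0.2 -1.2] [ 0.4652 -0.4464  0.1655] 42.9
0.161 [ 1.5 -0.5  0.1] [ 0.4652 -0.4463  0.1604] 43.1
0.156 [1.1 0.5 0.1] [ 0.4652 -0.4464  0.1554] 43.4
0.151 [ 1.1 -0.3 -0.5] [ 0.4652 -0.4465  0.1504] 43.6
0.146 [ 1.7  0.2 -0.9] [ 0.4653 -0.4464  0.1454] 43.9
0.141 [ 0.7 -0.  -0.2] [ 0.4653 -0.4465  0.1404] 44.1
0.136 [ 1.5  0.  -0.1] [ 0.4653 -0.4465  0.1354] 44.4
0.131 [ 1.3 -0.1  0.1] [ 0.4653 -0.4464  0.1304] 44.6
0.126 [1.4 0.7 0.2] [ 0.4654 -0.4464  0.1254] 44.9
0.121 [1.3 0.7 0.1] [ 0.4654 -0.4464  0.1204] 45.1
0.116 [ 0.4 -0.   0.5] [ 0.4654 -0.4464  0.1154] 45.4
0.112 [ 0.6 -0.1  0.2] [ 0.4655 -0.4464  0.1115] 45.6
[ 0.46568544 -0.44652645] 25.21249517816937 45.65
```

It slid in with no noticeable force. One check of the knob gap and nose.

```bash
python3 - <<'E'
from h import *
from workcell import bot
c=bot.read_camera("scene");u,v=proj(c,np.array([.465,-.446,.11]),False).round().astype(int)
q=lambda z:((proj(c,np.array([.465,-.446,z]),False)-[u-50,v-50])*6).round(0);print({z:q(z) for z in(.034,.05,.062,.096,.128,.138)})
cv2.imwrite("pics/c6.png",cv2.resize(c["pixels"][v-50:v+50,u-50:u+50],(600,600),interpolation=cv2.INTER_CUBIC));print(bot.current_clock(),bot.current_grip_force())
E
```

```text
{0.034: array([294., 461.]), 0.05: array([296., 428.]), 0.062: array([297., 402.]), 0.096: array([301., 328.]), 0.128: array([305., 257.]), 0.138: array([306., 234.])}
45.7 39.99861538410187
```

View pics/c6.png

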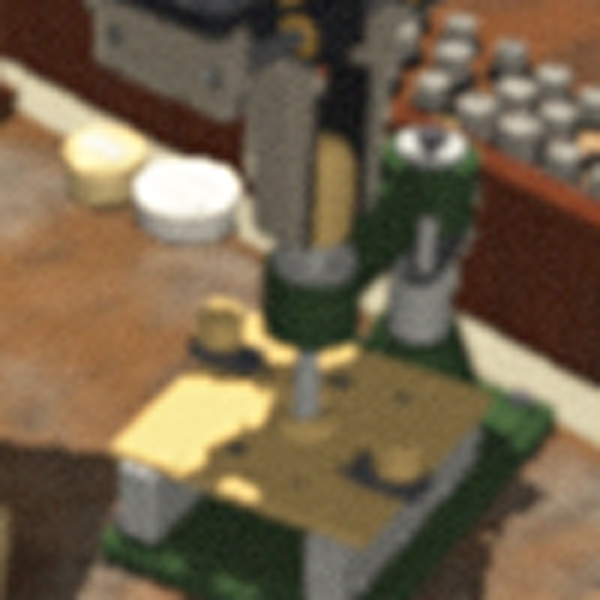

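The rod runs from the boss into the plate bush at (307,385). The knob's lower edge at about (335,248) matches roughly 10 mm above the guide, which puts the nose about 17 mm below the plate bush's underside. Handing in.

```bash
python3 - <<'E'
from workcell import bot
bot.hold(.3);print(bot.job_done(),bot.current_clock())
E
```

```text
the job is handed in; nothing more can be done
the job is handed in; nothing more can be done
```

I handed the job in at about 46 s with the guide arm home and the long spindle held upright through both bushes; by the last camera check its knob is about 10 mm above the arm and its nose about 17 mm below the plate bush, but no verdict came back.

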